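# Raise the vial rack out of the bench cooler for the count

### The arm

A 6-joint arm with a two-finger parallel gripper is mounted at the origin on a cart in front of the work surface, level with it; the furniture and walls round the work are solid. World frame = base frame: x ahead of the robot, y to its left, z up, the work surface at z = 0. Lengths are in m, angles in rad, forces in N, time in s.
With the tool pointing down it reaches from about 0.375 to 0.9 m from the base axis. Payload 3.1 kg.
Tool frame: the origin (TCP) lies midway between the tips of the shut fingers; the grasp point (between the pads) lies 19 mm behind it; x points along the fingers, z is the direction in which the jaws open and shut, and the axes are right-handed (so a half turn about x gives the same grasp; the last joint's range is limited). The gripper opens to 87 mm and grips with 3 to 60 N. Pads are 19 mm wide; open, the fingers measure 117 mm over their backs; the gripper's body (75 mm by 190 mm) begins 51 mm behind the grasp point.
Start: joints at [0.96, 0.527, 1.433, -0, 1.181, -0.178], TCP at [0.262, 0.567, 0.223] pointing down, gripper open.
Joint ranges: [-3.08, 3.08], [-0.75, 2.2], [0.22, 2.44], [-1.43, 4.57], [0, 2.65], [-2.85, 2.85]. Speed limits (rad/s): [2.79, 2.79, 3.14, 3.14, 3.14, 3.14].

### API

Orientations are given as a unit quaternion [x, y, z, w].
In Python, from rig import readout, imaging, robot gives the robot as it stands. The module is installed in compiled form; this text tells all that it offers.
- The arm moves only by the tool play_rows, never from a script. Its argument "rows" is text: rows parted by semicolons, each of 7 numbers parted by spaces: the turn, a rotation vector about the tool's x, y, z in rad, then the shift along the tool's x, y, z in mm, then the closure, from 0 (fully open) to 1 (shut). In form: ax ay az tx ty tz gripper; .... A call has 1 to 8 rows; each row shifts and turns the commanded pose from where the row before left it, along the tool's axes as they then stand; what a row does not reach is not made up. A row lasts 1/12 s, in which the tool goes at most 41.7 mm and 7.16 degrees, less where a joint would pass 70% of its speed; a pose out of reach is approached as far as the arm can. A call with a gripper value outside its range is refused whole. The fingers move at their own pace and stop on an object; "squeeze" is the grip in N (left out, the last holds). Time passes only in rows, so rows that do not move let the fingers close. It gives the time, the measured TCP pose, the force and the opening at its end, in the units of the state.
- readout.get_obs(): the state, without advancing time (a new reading comes with each control period).
- imaging.camera(name): name is "scene" or "top" or "wrist"; returns the picture (384x512x3 uint8, blue, green, red); there is no depth.
- imaging.camera_info(name): a dict with "K" (3x3 intrinsics, pixels), "world_to_cam" (4x4, takes a point from world to camera coordinates). Camera axes: x right, y down, z forward; pixel columns grow to the right and rows downward; lengths in m; the calibration is good to about 2 mm. A picture is of the moment at which its call begins: read the wrist's pose just before it. camera_info takes no time and is no camera call; for the wrist camera it gives the pose at the moment of the call.
- robot.hand_in(): hands the job in, once; it reports no verdict.
The state is a dict: "time": time; "q": joint angles; "joint_velocities": joint speeds; "joint_torque": joint torques, N m; "position": TCP position; "tool_rot": TCP orientation; "ft_force": force on the tool from outside, world axes, zero at the start; "moment": the same for the moment, N m; "grip_width": finger opening in m.
Only numpy, scipy, OpenCV 4.12 (cv2) and the standard library are available. Lean on these libraries where they do the work, as an engineer would, in place of code of your own. Each camera call takes 0.05 s, during which the arm holds its last target. There are 200 camera calls.

### The job

The vials in the small bench cooler have to be counted. Raise the cooler's stiff lid by its bow handle until it stands about upright (not folded back beyond that, so that one push will shut it again) and let go of it; then take the vial rack by its handle, lift it straight up out of the well until the whole rack is at least 3 cm above the rim, and finish while holding it there in the air over the open cooler, level and still. Keep the rack level all the way so that every vial stays in its pocket, and leave the other things on the worktop where they are.

Things in the scene. Friction and masses are not known exactly. Their poses are not given: they have to be found in the camera images.
- cooler: White bench cooler, fixed to the worktop, rim 105 mm high, 170 mm wide (y). Origin: on the worktop, under the centre of its well; +x points to its back (hinge side), -x to its front with a control panel. Outside it reaches 66 mm in front of the origin and 99 mm behind. The well is 90 (x) x 132 (y) mm, its floor 30 mm above the worktop.
- cooler_lid (a joint): The grey lid, a shallow dome 156 mm long (x), 170 mm wide and 45 mm deep, hinged along the back of the cooler. 0 = shut, 1.57 = upright, stop at 2.4 rad (folded back). Stiff friction hinge: it stays at any angle where it is let go and takes about 3 to 6 N at the bow handle to move. It may start ajar by up to 0.35 rad.
- lid_hinge (a point): Point on the lid's hinge axis at the middle of its width: 92 mm behind the cooler's origin and 111 mm above the worktop. The axis runs along the cooler's y.
- lid_bar (a point): Middle of the lid's bow handle: a round steel bar 9 mm thick along the cooler's y (60 mm straight), with a 33 mm gap between it and the lid's front edge, 196 mm from the hinge axis. Lid shut: it is at the front, 121 mm above the worktop; lid upright: at the very top, 307 mm above it. The axes turn with the lid.
- rack_grip (a point): Middle of the rack's black handle, a flat-sided bar 12 mm thick (rack x) by 15 mm high by 84 mm long (rack y), carried by a steel upright at each end; straight over the rack's centre, 95.5 mm above its underside. With the rack in the well it is 20.5 mm above the cooler's rim. Axes as the rack's: z up when level.
- rack_vial_1_mid (a point): Middle of a glass vial (21 mm thick, 38 mm high) that stands loosely in the rack; seated, its middle is 72.5 mm below the handle's middle, 22 mm to rack -x and 34 mm to rack -y of it; its top 53.5 mm below it.
- rack_vial_2_mid (a point): Middle of a glass vial (21 mm thick, 38 mm high) that stands loosely in the rack; seated, its middle is 72.5 mm below the handle's middle, 22 mm to rack -x of it; its top 53.5 mm below it.
- rack_vial_3_mid (a point): Middle of a glass vial (21 mm thick, 38 mm high) that stands loosely in the rack; seated, its middle is 72.5 mm below the handle's middle, 22 mm to rack -x and 34 mm to rack +y of it; its top 53.5 mm below it.
- rack_vial_4_mid (a point): Middle of a glass vial (21 mm thick, 38 mm high) that stands loosely in the rack; seated, its middle is 72.5 mm below the handle's middle, 22 mm to rack +x of it; its top 53.5 mm below it.
- rack_vial_5_mid (a point): Middle of a glass vial (21 mm thick, 38 mm high) that stands loosely in the rack; seated, its middle is 72.5 mm below the handle's middle, 22 mm to rack +x and 34 mm to rack +y of it; its top 53.5 mm below it.
- carton: Bystander: small pale vial carton, 43x58x41 mm, close to the cooler's +y side. Origin: centre of the underside.
- spare_vial: Bystander: single vial, 21 mm thick, 38 mm high, standing in front of the cooler's front, towards its +y side. Origin: centre of the underside.
- cream_tube: Bystander: small crimped tube, 21x64x13 mm, lying close behind the cooler. Origin: centre of the underside.
- long_syringe: Bystander: capped syringe, 19x135x9 mm, lying between the two small trays. Origin: centre of the underside.
- tweezers: Bystander: forceps, 17x124x8 mm, lying far left. Origin: centre of the underside.
- rack: Loose aluminium vial rack: two plates 82 (x) x 124 (y) mm with 6 square pockets in two rows of three, and a handle on top (rack_grip); 103 mm high in all. It stands on the well's floor with about 4 mm play, its axes parallel to the cooler's. Rack and vials weigh 0.25 to 0.4 kg together. Origin: centre of its underside.

How it is judged:
On the way, in this order (a step that is already met when the one before it is completed fails the run):
1. the lid stands about upright by itself, let go, with the rack still in the well (value of joint cooler_lid between 1.29 and 1.85 rad and contact force between the fingers and cooler_lid below 0.1 N and z of rack_grip in the frame of cooler below 0.14 m), for 0.2 s.
2. the rack has been lifted clear of the cooler's rim (z of rack_grip in the frame of cooler above 0.2255 m and contact force between the fingers and rack above 0.5 N), for 0.2 s.
At the end, for the whole second after the job is handed in: In the last second the rack hangs in the gripper alone, its underside 25 mm or more above the rim, within 70 mm (horizontally) of the well's centre, level within 6 degrees, under 20 mm/s and 0.15 rad/s; all five vials in their pockets; the lid within about 16 degrees of upright (all of step 2 and value of joint cooler_lid between 1.29 and 1.85 rad and z of rack_vial_1_mid in the frame of rack_grip between -0.082 and -0.06 m and horizontal distance between each of rack_vial_1_mid, rack_vial_2_mid, rack_vial_3_mid, rack_vial_4_mid, rack_vial_5_mid and rack_grip below 0.055 m and z of rack_vial_2_mid in the frame of rack_grip between -0.082 and -0.06 m and z of rack_vial_3_mid in the frame of rack_grip between -0.082 and -0.06 m and z of rack_vial_4_mid in the frame of rack_grip between -0.082 and -0.06 m and z of rack_vial_5_mid in the frame of rack_grip between -0.082 and -0.06 m and horizontal distance between rack_grip and cooler below 0.07 m and angle between rack_grip's own z axis and vertical below 0.105 rad and linear speed of rack below 0.02 m/s and angular speed of rack below 0.15 rad/s and contact force between rack and cooler below 0.1 N); the arm keeps its last pose, push and grip.
It fails at once if the lid is folded back well beyond upright (value of joint cooler_lid above 2.05 rad).
It fails at once if the rack is tipped by more than 17 degrees (angle between rack_grip's own z axis and vertical above 0.3 rad).
It fails at once if another thing on the worktop is pushed from its place (distance of any of carton, spare_vial, cream_tube, long_syringe, tweezers from where it was at the start of the episode above 0.02 m).
It also fails if it takes over 58 s, if anything falls off the work surface, if the arm or the gripper's body presses on something with over 40 N, if the wrist force passes 120 N, or if a joint passes its speed limit or range.

## Working session

There is one attempt and no reset: what is moved stays moved. The work goes in short steps, Python scripts to look and compute and a tool call to move; the robot and the scene stay as the last step left them, time stands still between calls to the robot, and variables do not carry over. Pictures are saved under pics/ and viewed, about 8 in all and at most 12, crops included, and the job is handed in when it is done.

Besides the shell and the picture viewer there is one more tool, called after "Emit:" as name(argument=value, ...) on one line, values as JSON. play_rows: Moves the arm, as the interface text tells. Its arguments: {"type":"object","properties":{"rows":{"type":"string"},"squeeze":{"type":"number"}},"required":["rows"]}

```bash
mkdir -p pics
cat > h.py <<'E'
import numpy as np, cv2
from rig import readout, imaging, robot
from scipy.spatial.transform import Rotation as R
def proj(info,P):
    P=np.atleast_2d(P); c=(info['world_to_cam']@np.c_[P,np.ones(len(P))].T)[:3]; u=info['K']@c; return (u[:2]/u[2]).T
def ray_at(info,px,z):
    T=np.linalg.inv(info['world_to_cam']); d=T[:3,:3]@np.linalg.solve(info['K'],[px[0],px[1],1]); o=T[:3,3]
    return o+d*(z-o[2])/d[2]
E
python3 - <<'E'
from h import *
print(readout.get_obs())
a=imaging.camera('scene');b=imaging.camera('top')
cv2.imwrite('pics/s1.png',cv2.resize(a,(800,600)));cv2.imwrite('pics/t1.png',cv2.resize(b,(800,600)))
for n in('scene','top'):print(imaging.camera_info(n))
E
```

```text
{'time': 0.0, 'q': array([ 9.59493703e-01,  5.28468726e-01,  1.43386984e+00, -1.77602295e-05,
        1.18138877e+00, -1.78483890e-01]), 'joint_velocities': array([ 0.00083615,  0.00012794, -0.00031186, -0.0002157 ,  0.00026399,
        0.00179341]), 'joint_torque': array([ 2.01700765e-03, -4.40038991e+01, -1.76599270e+01,  6.34443923e-02,
        5.81768516e-02, -1.54191043e-04]), 'position': array([0.26169648, 0.56678667, 0.22158038]), 'tool_rot': array([-0.38126976,  0.5963935 ,  0.38068444,  0.59500211]), 'ft_force': array([-0.19373909, -0.05510836,  0.0319151 ]), 'moment': array([0.02114245, 0.01633515, 0.01606755]), 'grip_width': 0.08683997845235496}
{'K': array([[486.93524952,   0.        , 255.98274278],
       [  0.        , 486.93524952, 181.855188  ],
       [  0.        ,   0.        ,   1.        ]]), 'world_to_cam': array([[ 0.9994765 , -0.03181768,  0.00586231, -0.50956356],
       [-0.01469654, -0.60792293, -0.79386001,  0.08384634],
       [ 0.02882262,  0.79335827, -0.60807229,  1.51478325],
       [ 0.        ,  0.        ,  0.        ,  1.        ]])}
{'K': array([[363.06767031,   0.        , 253.11910182],
       [  0.        , 363.06767031, 198.55670595],
       [  0.        ,   0.        ,   1.        ]]), 'world_to_cam': array([[ 0.02651768, -0.99927837,  0.02719474, -0.03448307],
       [-0.99494101, -0.02902001, -0.09617807,  0.55011802],
       [ 0.09689786, -0.02450674, -0.99499258,  1.37302224],
       [ 0.        ,  0.        ,  0.        ,  1.        ]])}
```

View pics/s1.png

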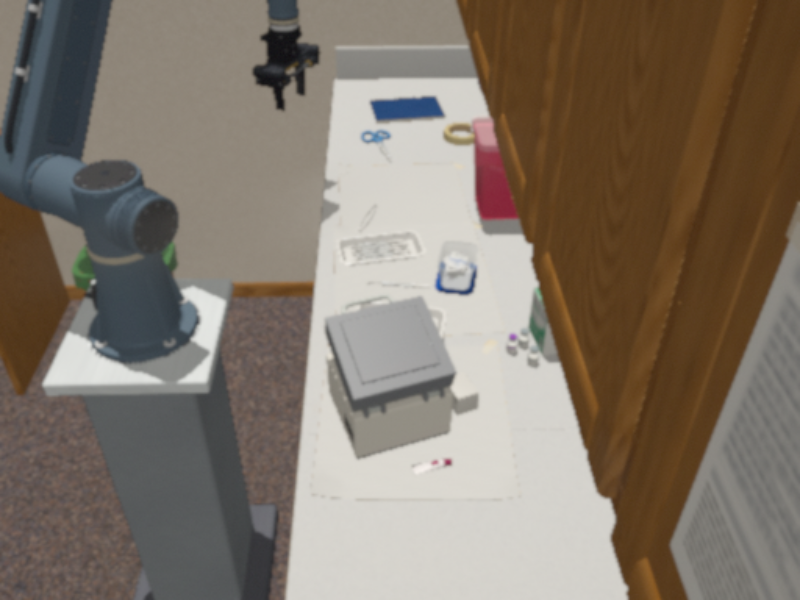

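View pics/t1.png

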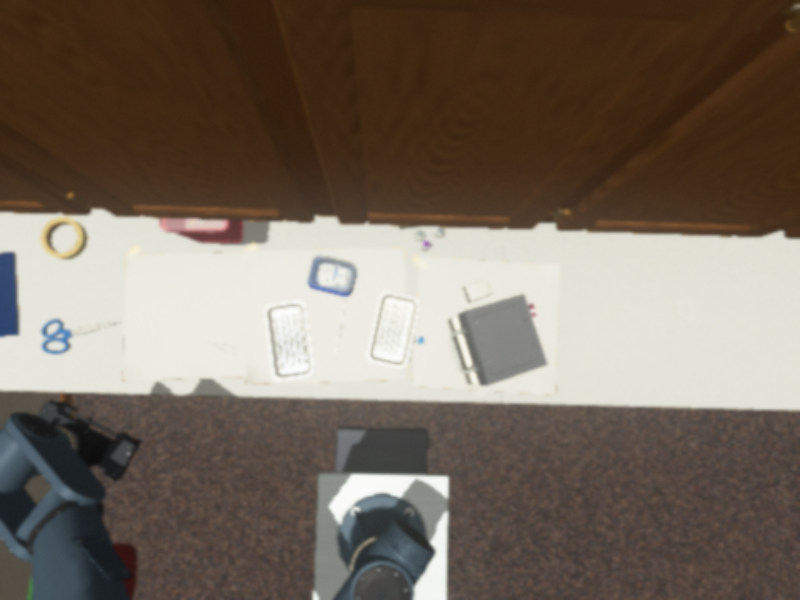

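The handle faces world +y (left in the top view, about (463,350)), and the cooler's +x points roughly to world -y. I'll zoom in for keypoints.

Run:
```python
from h import *
a=cv2.imread('pics/s1.png');b=cv2.imread('pics/t1.png')
a=cv2.resize(a,(512,384));b=cv2.resize(b,(512,384))
a=imaging.camera('scene');b=imaging.camera('top')
A=cv2.resize(a[180:300,190:320],None,fx=4.6,fy=4.6,interpolation=cv2.INTER_CUBIC)[:, :400*2]
B=cv2.resize(b[150:260,250:370],None,fx=5,fy=5,interpolation=cv2.INTER_CUBIC)
cv2.imwrite('pics/s2.png',A);cv2.imwrite('pics/t2.png',B);print(A.shape,B.shape)
```

```text
(552, 598, 3) (550, 600, 3)
```

View pics/s2.png

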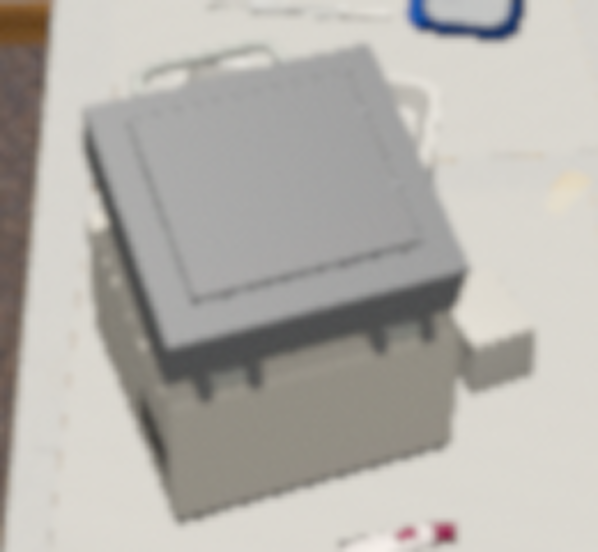

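View pics/t2.png

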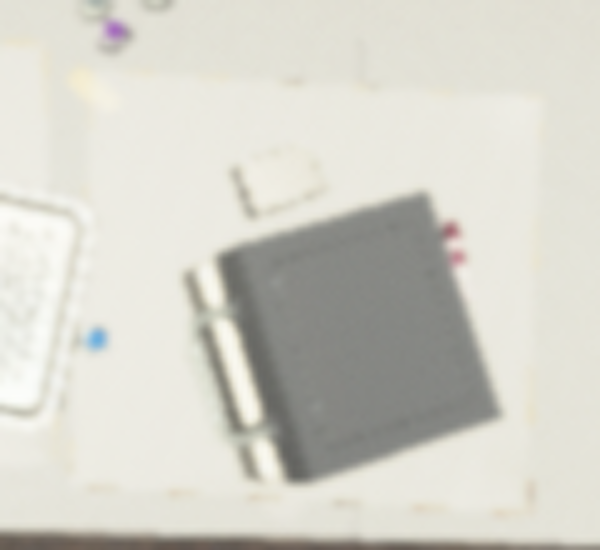

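```bash
cat > fit.py <<'E'
from h import *
from scipy.optimize import least_squares
S=imaging.camera_info('scene');T=imaging.camera_info('top')
s=lambda u,v:np.array([(u+.5)/4.6-.5+190,(v+.5)/4.6-.5+180])
t=lambda u,v:np.array([(u+.5)/5-.5+250,(v+.5)/5-.5+150])
def w(p,L):
    c,sn=np.cos(p[2]),np.sin(p[2]); return np.array([p[0]+c*L[0]-sn*L[1],p[1]+sn*L[0]+c*L[1],L[2]])
def lid(p,r,y,z): # r forward from hinge, z up (shut)
    c,sn=np.cos(p[3]),np.sin(p[3]); return w(p,[.092-(r*c-z*sn),y,.111+r*sn+z*c])
def obs(p):
    h=p[4];i=p[5]
    return [(S,s(182,520),w(p,[.099,-.085,0])),(S,s(449,443),w(p,[.099,.085,0])),
    (S,s(208,62),lid(p,.196,0,.010)),(T,t(221,377),lid(p,.196,0,.010)),
    (S,s(165,350),lid(p,.0025+i,-.085+i,h)),(S,s(466,268),lid(p,.0025+i,.085-i,h)),
    (S,s(88,108),lid(p,.1585-i,-.085+i,h)),(S,s(365,45),lid(p,.1585-i,.085-i,h)),
    (T,t(428,192),lid(p,.0025+i,.085-i,h)),(T,t(500,414),lid(p,.0025+i,-.085+i,h))]
f=lambda p:np.concatenate([proj(I,P)[0]-m for I,m,P in obs(p)])
r=least_squares(f,[.5,-.25,-1.4,.2,.04,0.],loss='soft_l1')
p=r.x
if __name__=='__main__':
    print(p.round(4));print(f(p).reshape(-1,2).round(1))
    print('bar',lid(p,.196,0,.01),'hinge',lid(p,0,0,0),'axis x',w([0,0,p[2]],[1,0,0]))
    for n,I,px,z in(('vial',T,t(97,339),.038),('carton',T,t(285,180),.041),('tube',T,t(455,245),.01)):print(n,ray_at(I,px,z))
E
python3 fit.py
```

```text
[ 0.4748 -0.2352 -1.2475  0.2988  0.0426  0.0018]
[[-1.7  4.2]
 [ 1.4  3.5]
 [-0.7 -1.7]
 [-2.8  1. ]
 [ 1.  -0.6]
 [ 0.2  0.3]
 [-0.2  0.2]
 [ 0.7 -0. ]
 [-0.4 -0.3]
 [-0.1  0.5]]
bar [ 0.44550131 -0.14759318  0.17824798] hinge [ 0.50406731 -0.32241804  0.111     ] axis x [ 0.31764814 -0.94820866  0.        ]
vial [ 0.4794362  -0.08131739  0.038     ]
carton [ 0.60554631 -0.2231611   0.041     ]
tube [ 0.56237319 -0.36326678  0.01      ]
```

```bash
cat >> h.py <<'E'
def delta(tcp,yawdir):
    """tool-frame rotvec and shift (mm, in the tool axes AFTER the turn); tool x down, tool z along +-yawdir"""
    o=readout.get_obs(); A=R.from_quat(o['tool_rot']); best=None
    for sg in(1,-1):
        X=np.array([0,0,-1.]);Z=sg*np.r_[yawdir[:2]/np.linalg.norm(yawdir[:2]),0];B=R.from_matrix(np.c_[X,np.cross(Z,X),Z])
        rv=(A.inv()*B).as_rotvec()
        print('sgn',sg,'rot',rv.round(3),'shift',(B.inv().apply(np.array(tcp)-o['position'])*1e3).round(1),'q6',o['q'][5].round(2))
E
python3 - <<'E'
from h import *
print(R.from_quat(readout.get_obs()['tool_rot']).as_matrix().round(3))
delta([.445,-.148,.33],np.array([.318,-.948]))
cv2.imwrite('pics/w0.png',imaging.camera('wrist'))
E
```

```text
[[-0.001 -0.908  0.419]
 [-0.001  0.419  0.908]
 [-1.     0.    -0.001]]
sgn 1 rot [ 2.385e+00 -1.000e-03  2.000e-03] shift [-108.1  -53.8  736.1] q6 -0.18
sgn -1 rot [-0.756 -0.001 -0.001] shift [-108.1   53.8 -736.1] q6 -0.18
```

View pics/w0.png

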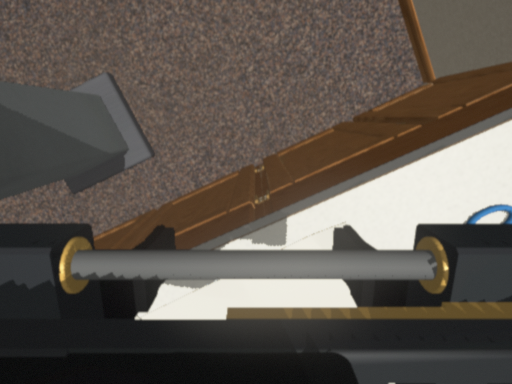

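Emit:
play_rows(rows="-0.12 0 0 -18 0 0 0.3;-0.12 0 0 -18 0 0 0.65;-0.12 0 0 -18 0 0 0.65;-0.12 0 0 -18 0 0 0.65;-0.12 0 0 -18 0 0 0.65;-0.12 0 0 -18 0 0 0.65;-0.036 0 0 0 0 0 0.65", squeeze=15)

```text
time: 0.83
position: [0.2632, 0.569, 0.3349]
tool_rot: [-0.575, 0.409, 0.575, 0.414]
ft_force: [0.5, 0.3, 0.4]
grip_width: 0.0485
```

Emit:
play_rows(rows="0 0 0 0 2 -30 0.65;0 0 0 0 2 -30 0.65;0 0 0 0 2 -30 0.65;0 0 0 0 2 -30 0.65;0 0 0 0 2 -30 0.65;0 0 0 0 2 -30 0.65;0 0 0 0 2 -30 0.65;0 0 0 0 2 -30 0.65")

```text
time: 1.5
position: [0.3231, 0.3332, 0.3305]
tool_rot: [0.574, -0.413, -0.574, -0.413]
ft_force: [0.8, 0.1, 0.6]
grip_width: 0.0307
```

Emit:
play_rows(rows="0 0 0 0 2 -30 0.65;0 0 0 0 2 -30 0.65;0 0 0 0 2 -30 0.65;0 0 0 0 2 -30 0.65;0 0 0 0 2 -30 0.65;0 0 0 0 2 -30 0.65;0 0 0 0 2 -30 0.65;0 0 0 0 2 -30 0.65")

```text
time: 2.17
position: [0.3841, 0.1007, 0.3307]
tool_rot: [0.574, -0.413, -0.574, -0.413]
ft_force: [0.3, 0.0, -0.6]
grip_width: 0.0306
```

Run:
```python
from h import *
print(readout.get_obs()['position'],readout.get_obs()['grip_width'])
delta([.445,-.148,.33],np.array([.318,-.948]))
```

```text
[0.38413346 0.10065968 0.33070051] 0.030614127607593956
sgn 1 rot [3.141e+00 1.000e-03 0.000e+00] shift [  0.7 -21.4 255.1] q6 -1.92
sgn -1 rot [-0. -0.  0.] shift [   0.7   21.4 -255.1] q6 -1.92
```

Emit:
play_rows(rows="0 0 0 0 3 -32 0.65;0 0 0 0 3 -32 0.65;0 0 0 0 3 -32 0.65;0 0 0 0 3 -32 0.65;0 0 0 0 3 -32 0.65;0 0 0 0 3 -32 0.65;0 0 0 0 3 -32 0.65;0 0 0 0 0 -31 0.65")

```text
time: 2.83
position: [0.4449, -0.1481, 0.3306]
tool_rot: [-0.574, 0.413, 0.574, 0.413]
ft_force: [0.1, 0.4, 0.3]
grip_width: 0.0302
```

Run:
```python
from h import *
o=readout.get_obs();I=imaging.camera_info('wrist');w=imaging.camera('wrist');t=imaging.camera('scene')
print(o['position']);np.save('w1.npy',{'I':I,'o':o},allow_pickle=True)
cv2.imwrite('pics/w1.png',w)
c=np.linalg.inv(I['world_to_cam']);print(c.round(3),I['K'][0,0])
import fit
for P in(fit.lid(fit.p,.196,0,.01),fit.lid(fit.p,.196,.03,.01),fit.lid(fit.p,.196,-.03,.01)):print(proj(I,P))
```

```text
[ 0.4449077  -0.1481107   0.33055988]
[[-0.317  0.919  0.236  0.38 ]
 [ 0.948  0.307  0.079 -0.169]
 [ 0.     0.249 -0.968  0.494]
 [ 0.     0.     0.     1.   ]] 314.3010310537768
[[253.44648636 186.14509649]]
[[253.47366837 214.07625939]]
[[253.41801523 156.88927861]]
```

View pics/w1.png

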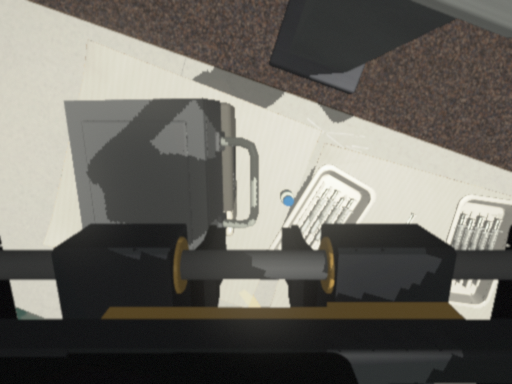

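The wrist view shows the bar vertical at column ~254, rows 140–224, against a prediction of (253,186), so the fit is good. Next I descend onto the bar and close.

Emit:
play_rows(rows="0 0 0 30 0 0 0.65;0 0 0 30 0 0 0.65;0 0 0 30 0 0 0.65;0 0 0 25 0 0 0.65;0 0 0 20 0 0 0.65;0 0 0 15 0 0 0.65;0 0 0 12 0 0 0.65;0 0 0 11 0 0 0.65")

```text
time: 3.6
position: [0.4446, -0.1453, 0.1566]
tool_rot: [-0.573, 0.413, 0.575, 0.413]
ft_force: [0.8, -0.1, -0.0]
grip_width: 0.031
```

Emit:
play_rows(rows="0 0 0 0 0 0 0.85;0 0 0 0 0 0 1;0 0 0 0 0 0 1;0 0 0 0 0 0 1;0 0 0 0 0 0 1;0 0 0 0 0 0 1", squeeze=20)

```text
time: 4.1
position: [0.4461, -0.1472, 0.1584]
tool_rot: [0.575, -0.413, -0.573, -0.413]
ft_force: [-0.6, -2.3, 1.6]
grip_width: 0.0081
```

Run:
```python
from h import *
import fit
o=readout.get_obs();print(o['position'],o['grip_width'],o['ft_force'])
p=fit.p
th=np.r_[p[3],np.arange(.5,1.8,.15)]
off=np.arctan2(.01,.196);a=R.from_quat(o['tool_rot']).as_matrix()
P=np.array([fit.lid([*p[:3],t],.196,0,.01) for t in th]);print(P.round(3));
print((np.diff(P,axis=0)@a*1e3).round(1))
```

```text
[ 0.44610948 -0.14723465  0.15843095] 0.008065350285190133 [-0.5724426  -2.3305151   1.58729474]
[[ 0.446 -0.148  0.178]
 [ 0.451 -0.164  0.214]
 [ 0.456 -0.18   0.238]
 [ 0.463 -0.2    0.259]
 [ 0.47  -0.222  0.276]
 [ 0.479 -0.247  0.29 ]
 [ 0.487 -0.273  0.3  ]
 [ 0.497 -0.3    0.306]
 [ 0.506 -0.328  0.307]
 [ 0.515 -0.356  0.304]]
[[-35.4  -0.  -17.3]
 [-23.8  -0.  -17.3]
 [-20.9  -0.  -20.7]
 [-17.6  -0.  -23.6]
 [-13.9  -0.  -25.9]
 [ -9.9  -0.  -27.7]
 [ -5.6  -0.  -28.9]
 [ -1.2   0.  -29.4]
 [  3.2   0.  -29.2]]
```

Emit:
play_rows(rows="0 0 0 -9.4 0 -3.6 1;0 0 0 -9 0 -4.2 1;0 0 0 -8.7 0 -4.6 1;0 0 0 -8.3 0 -4.9 1;0 0 0 -8.2 0 -5.4 1;0 0 0 -7.9 0 -5.8 1;0 0 0 -7.7 0 -6.1 1;0 0 0 0 0 0 1")

```text
time: 4.77
position: [0.4562, -0.1777, 0.2179]
tool_rot: [-0.573, 0.412, 0.575, 0.415]
ft_force: [-0.6, 5.5, 7.5]
grip_width: 0.0082
```

Emit:
play_rows(rows="0 0 0 -7.2 0 -6.7 1;0 0 0 -6.9 0 -6.9 1;0 0 0 -6.8 0 -7.1 1;0 0 0 -6.3 0 -7.6 1;0 0 0 -5.8 0 -7.9 1;0 0 0 -5.5 0 -8.1 1;0 0 0 0 0 0 1")

```text
time: 5.35
position: [0.4693, -0.2167, 0.2574]
tool_rot: [-0.571, 0.411, 0.576, 0.416]
ft_force: [-3.4, 11.2, 15.9]
grip_width: 0.0081
```

Run:
```python
from h import *
import fit
o=readout.get_obs();print(o['position'],o['grip_width'],o['ft_force'])
h=fit.lid(fit.p,0,0,0);d=o['position']+[0,0,.019]-h;a=fit.w([0,0,fit.p[2]],[1,0,0])
print('r,th',np.hypot(d@a,d[2]),np.arctan2(d[2],-d@a)-.051,'y',d@np.array([-a[1],a[0],0]))
b=imaging.camera('scene');cv2.imwrite('pics/s3.png',cv2.resize(b[100:300,170:370],(600,600)))
```

```text
[ 0.46932208 -0.21671711  0.25740209] 0.008144522775512945 [-3.42266792 11.20458108 15.86668324]
r,th 0.19934234445841967 0.9276396624227553 y 0.0006299769481746532
```

View pics/s3.png

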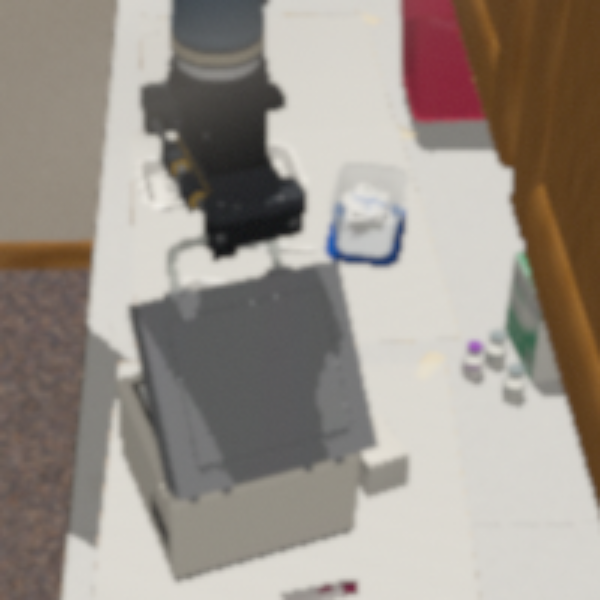

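Emit:
play_rows(rows="0 0 0 -6.5 0 -5.5 1;0 0 0 -6 0 -6.5 1;0 0 0 -4.9 0 -7.6 1;0 0 0 -4.2 0 -7.8 1;0 0 0 -3.6 0 -8.1 1;0 0 0 -3 0 -8.3 1;0 0 0 -2.5 0 -8.5 1;0 0 0 0 0 0 1")

```text
time: 6.07
position: [0.4881, -0.2729, 0.2869]
tool_rot: [0.575, -0.413, -0.573, -0.413]
ft_force: [3.0, 2.2, -0.6]
grip_width: 0.008
```

```bash
cat > st.py <<'E'
from h import *
import fit
o=readout.get_obs();print(o['time'],o['position'],o['grip_width'],o['ft_force'])
h=fit.lid(fit.p,0,0,0);d=o['position']+[0,0,.019]-h;a=fit.w([0,0,fit.p[2]],[1,0,0])
print('r,th',np.hypot(d@a,d[2]),np.arctan2(d[2],-d@a)-.051,'y',d@np.array([-a[1],a[0],0]))
E
python3 st.py
```

```text
6.0667 [ 0.488084   -0.27287553  0.28692131] 0.00800437337572637 [ 2.99727253  2.20917617 -0.60500889]
r,th 0.20175208866580857 1.2588362403890843 y 0.000581575982353026
```

Emit:
play_rows(rows="0 0 0 -1.9 0 -8 1;0 0 0 -1.5 0 -8.3 1;0 0 0 -1.1 0 -8.3 1;0 0 0 -0.7 0 -8.4 1;0 0 0 -0.3 0 -8.4 1;0 0 0 0 0 -8.4 1;0 0 0 0.4 0 -8.4 1;0 0 0 0 0 0 1")

```text
time: 6.73
position: [0.5066, -0.3285, 0.2935]
tool_rot: [0.576, -0.414, -0.572, -0.413]
ft_force: [1.6, 1.3, 3.8]
grip_width: 0.0082
```

Emit:
play_rows(rows="0 0 0 0.7 0 -8.4 1;0 0 0 1 0 -8.4 1;0 0 0 1.2 0 -8 1;0 0 0 0 0 0 1;0 0 0 0 0 0 1")

```text
time: 7.15
position: [0.5147, -0.3524, 0.2906]
tool_rot: [0.576, -0.414, -0.571, -0.412]
ft_force: [2.8, -1.5, 6.2]
grip_width: 0.0081
```

```bash
python3 st.py
python3 - <<'E'
from h import *
b=imaging.camera('scene');cv2.imwrite('pics/s4.png',cv2.resize(b[100:300,170:370],(600,600)))
E
```

```text
7.15 [ 0.51468318 -0.35235043  0.29059635] 0.008098302278990934 [ 2.83489151 -1.53028399  6.24429331]
r,th 0.20111898038244316 1.6783477198985746 y 0.0005580879853064128
```

View pics/s4.png

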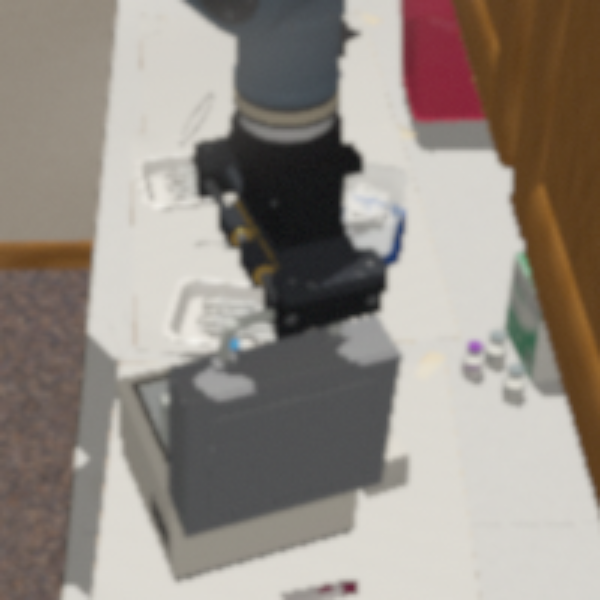

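Emit:
play_rows(rows="0 0 0 0 0 0 0.85;0 0 0 0 0 0 0.7;0 0 0 0 0 0 0.6;0 0 0 0 0 0 0.6;0 0 0 -15 0 0 0.6;0 0 0 -25 0 0 0.6;0 0 0 -30 0 0 0.6;0 0 0 -30 0 0 0.6")

```text
time: 7.87
position: [0.5122, -0.3487, 0.3877]
tool_rot: [-0.572, 0.413, 0.576, 0.413]
ft_force: [-0.2, -0.7, 0.8]
grip_width: 0.0346
```

Emit:
play_rows(rows="0 0 0 -10 0 30 0.4;0 0 0 0 0 30 0.4;0 0 0 0 0 30 0.4;0 0 0 0 0 30 0.4;0 0 0 0 0 0 0.4")

```text
time: 8.28
position: [0.4722, -0.2301, 0.3979]
tool_rot: [-0.572, 0.412, 0.577, 0.413]
ft_force: [-0.2, 0.2, -0.2]
grip_width: 0.051
```

```bash
python3 st.py
python3 - <<'E'
from h import *
import fit
I=imaging.camera_info('wrist');w=imaging.camera('wrist');b=imaging.camera('top')
for L in([0,0,.1255],[0,.042,.1255],[0,-.042,.1255]):
    P=fit.w(fit.p,L);print(P.round(4),proj(I,P),proj(imaging.camera_info('top'),P))
np.save('w5.npy',I['world_to_cam'])
cv2.imwrite('pics/wt5.png',np.hstack([cv2.resize(w,(480,360)),cv2.resize(b[150:270,260:366],(318,360))]));cv2.imwrite('pics/w5.png',w);cv2.imwrite('pics/t5.png',b)
E
```

```text
8.2833 [ 0.47224711 -0.23008363  0.39790602] 0.05097373036546873 [-0.24685365  0.15159005 -0.22040881]
r,th 0.32111672737633584 1.2107756054069836 y -0.0008423413090955938
[ 0.4748 -0.2352  0.1255] [[248.05343106 168.30499482]] [[313.59699919 218.78666264]]
[ 0.5147 -0.2218  0.1255] [[248.08606624 197.4502981 ]] [[310.01387018 207.58725399]]
[ 0.435  -0.2485  0.1255] [[248.01921545 137.74826092]] [[317.19965245 230.04709617]]
```

View pics/wt5.png

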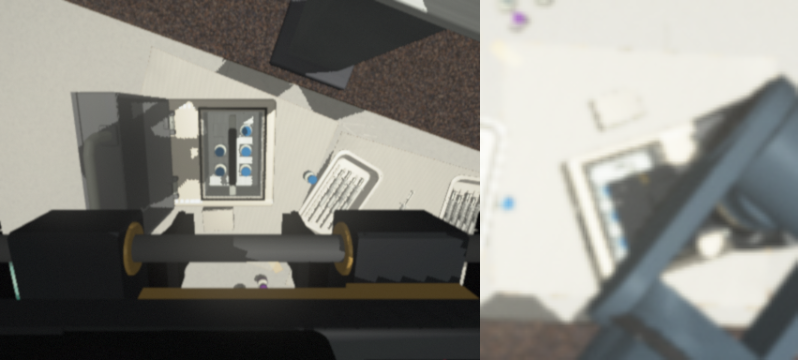

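The handle shows at about (248,167) in the wrist image, against a prediction of (248,168). Now I align above it.

Run:
```python
from h import *
import fit
delta([.4767,-.2346,.105],fit.w([0,0,fit.p[2]],[1,0,0]))
w=cv2.imread('pics/w5.png');c=cv2.resize(w[95:235,60:300],(800,467),interpolation=cv2.INTER_CUBIC);cv2.imwrite('pics/w5c.png',c)
```

```text
sgn 1 rot [-3.14e+00  2.00e-03  0.00e+00] shift [293.1   2.1   0.6] q6 -2.57
sgn -1 rot [ 0.002  0.    -0.001] shift [293.1  -2.1  -0.6] q6 -2.57
```

View pics/w5c.png

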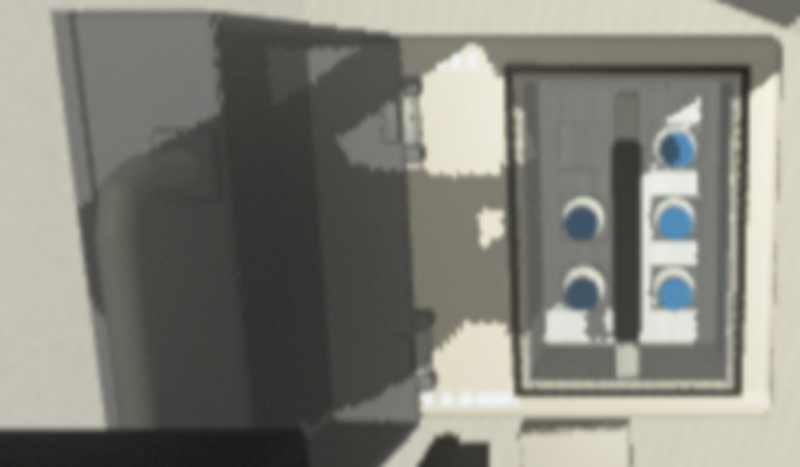

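Run:
```python
from h import *
import fit
I=imaging.camera_info('wrist')
for t in(1.55,1.6,1.65,1.7,1.75,1.8):print(t,proj(I,fit.lid([*fit.p[:3],t],.196,0,.01))[0])
```

```text
1.55 [135.29249651 201.07426414]
1.6 [123.83733654 200.8916799 ]
1.65 [112.72622929 200.56044178]
1.7 [102.04212042 200.08479714]
1.75 [ 91.86063113 199.47078604]
1.8 [ 82.24870932 198.7260558 ]
```

Emit:
play_rows(rows="0 0 0 25 -1 0 0.4;0 0 0 25 -1 -0.5 0.4;0 0 0 25 0 0 0.4;0 0 0 25 0 0 0.4;0 0 0 25 0 0 0.4;0 0 0 15 0 0 0.4;0 0 0 10 0 0 0.4")

```text
time: 8.97
position: [0.4764, -0.2361, 0.2453]
tool_rot: [-0.572, 0.413, 0.575, 0.413]
ft_force: [-0.5, -0.1, -0.2]
grip_width: 0.0522
```

Emit:
play_rows(rows="0 0 0 15 0 0 0.4;0 0 0 15 0 0 0.4;0 0 0 15 0 0 0.4;0 0 0 15 0 0 0.4;0 0 0 15 0 0 0.4;0 0 0 10 0 0 0.4;0 0 0 0 0 0 0.4")

```text
time: 9.55
position: [0.4764, -0.2356, 0.1611]
tool_rot: [-0.572, 0.413, 0.575, 0.413]
ft_force: [-0.8, -0.8, -0.3]
grip_width: 0.0521
```

Run:
```python
from h import *
import fit
o=readout.get_obs();print(o['ft_force'],o['position'])
delta([.4767,-.2346,.105],fit.w([0,0,fit.p[2]],[1,0,0]))
```

```text
[-0.81225907 -0.82571014 -0.32371403] [ 0.47643003 -0.23559431  0.16109734]
sgn 1 rot [ 3.141 -0.004 -0.005] shift [56.1  0.6 -0.9] q6 -2.56
sgn -1 rot [-0.001  0.003 -0.002] shift [56.1 -0.6  0.9] q6 -2.56
```

Emit:
play_rows(rows="0 0 0 10 0 0.9 0.4;0 0 0 10 0 0 0.4;0 0 0 10 0 0 0.4;0 0 0 10 0 0 0.4;0 0 0 8 0 0 0.4;0 0 0 8 0 0 0.4;0 0 0 0 0 0 0.4;0 0 0 0 0 0 0.6")

```text
time: 10.22
position: [0.4767, -0.2345, 0.1066]
tool_rot: [-0.574, 0.413, 0.574, 0.413]
ft_force: [0.1, -0.1, 0.8]
grip_width: 0.0499
```

Emit:
play_rows(rows="0 0 0 0 0 0 0.75;0 0 0 0 0 0 0.8;0 0 0 0 0 0 0.85;0 0 0 0 0 0 0.9;0 0 0 0 0 0 1;0 0 0 0 0 0 1;0 0 0 0 0 0 1;0 0 0 0 0 0 1", squeeze=35)

```text
time: 10.88
position: [0.4772, -0.2351, 0.1072]
tool_rot: [0.574, -0.413, -0.574, -0.413]
ft_force: [0.9, -1.9, 0.3]
grip_width: 0.0119
```

```bash
python3 st.py
```

```text
10.8833 [ 0.47720597 -0.23506973  0.10723456] 0.01194423352793452 [ 0.93017867 -1.92921525  0.26768477]
r,th 0.09261841183842344 0.11423829506404215 y 0.002275867622383321
```

Emit:
play_rows(rows="0 0 0 -2 0 0 1;0 0 0 -4 0 0 1;0 0 0 -5 0 0 1;0 0 0 -6 0 0 1;0 0 0 -6 0 0 1;0 0 0 -6 0 0 1;0 0 0 -6 0 0 1;0 0 0 -6 0 0 1")

```text
time: 11.55
position: [0.477, -0.2347, 0.149]
tool_rot: [0.574, -0.413, -0.574, -0.413]
ft_force: [0.3, -0.5, -3.1]
grip_width: 0.012
```

Emit:
play_rows(rows="0 0 0 -6 0 0 1;0 0 0 -6 0 0 1;0 0 0 -6 0 0 1;0 0 0 -6 0 0 1;0 0 0 -6 0 0 1;0 0 0 -6 0 0 1;0 0 0 -6 0 0 1;0 0 0 -6 0 0 1")

```text
time: 12.22
position: [0.4769, -0.2347, 0.1967]
tool_rot: [-0.574, 0.413, 0.574, 0.413]
ft_force: [-0.3, -0.1, -2.5]
grip_width: 0.0116
```

Emit:
play_rows(rows="0 0 0 -6 0 0 1;0 0 0 -6 0 0 1;0 0 0 -6 0 0 1;0 0 0 -5 0 0 1;0 0 0 -4 0 0 1;0 0 0 -3 0 0 1;0 0 0 -2 0 0 1;0 0 0 0 0 0 1")

```text
time: 12.88
position: [0.4771, -0.2348, 0.2285]
tool_rot: [0.574, -0.413, -0.574, -0.413]
ft_force: [-0.2, -0.1, -3.1]
grip_width: 0.0116
```

Emit:
play_rows(rows="0 0 0 0 0 0 1;0 0 0 0 0 0 1;0 0 0 0 0 0 1;0 0 0 0 0 0 1;0 0 0 0 0 0 1;0 0 0 0 0 0 1")

```text
time: 13.38
position: [0.4769, -0.2347, 0.228]
tool_rot: [-0.574, 0.413, 0.574, 0.413]
ft_force: [-0.4, 0.4, -3.2]
grip_width: 0.0112
```

```bash
python3 st.py
python3 - <<'E'
from h import *
b=imaging.camera('scene');w=imaging.camera('wrist');cv2.imwrite('pics/s6.png',np.hstack([cv2.resize(b[100:300,170:370],(400,400)),cv2.resize(w[60:260,100:300],(400,400))]))
E
```

```text
13.3833 [ 0.4769125  -0.23468456  0.22798721] 0.011214482225641783 [-0.37364442  0.4305544  -3.21239947]
r,th 0.16408099489061165 0.9259256544418525 y 0.00211995188592806
```

View pics/s6.png

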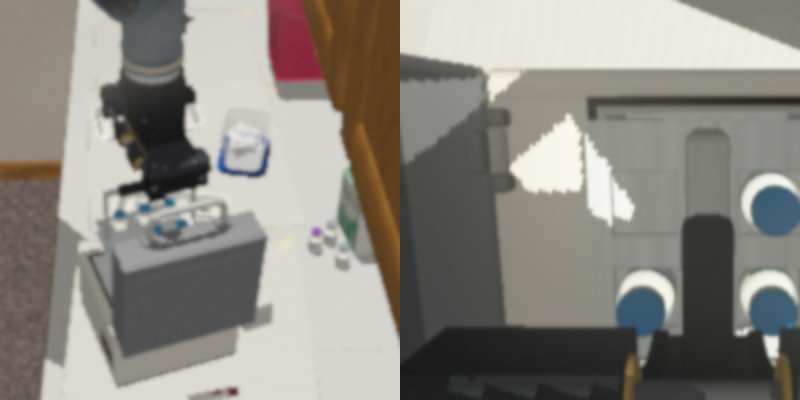

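All five vials are visible, the rack is level and clear of the rim, and the lid is standing. Handing in.

```bash
python3 -c "
from h import *
o=readout.get_obs();print(o['position'],o['grip_width'],o['ft_force'][2],abs(o['joint_velocities']).max())
print(robot.hand_in())"
```

```text
[ 0.47693501 -0.23470927  0.22809242] 0.011310031312142267 -3.257742770070393 0.0016993506678838705
the job is handed in; nothing more can be done
None
```

I raised the lid by its bow handle, let go, then lifted the rack straight up about 121 mm by its handle and handed in while holding it still over the open cooler.

- **Lid:** after release I estimated its angle from the wrist image at about 1.72 rad (accepted range 1.29 to 1.85). The arm's own position gave 1.68, so the two methods differ by about 0.04 rad. It still looked upright in the last picture.
- **Rack:** the underside is about 45 mm above the rim. It looked level in the last picture, and all five vials were in their pockets. I did not measure the tilt.
- **Grip and motion:** the gripper carries about 3.2 N, which fits the rack's stated weight. The finger opening read 11.3 mm on the nominal 12 mm handle. Joint speeds were under 0.002 rad/s.
- **Other things on the worktop:** the carton, cream tube and spare vial looked undisturbed wherever they appeared in the pictures. I did not measure their positions again at the end, nor check the syringe and tweezers.
- **Disagreements:** the back bottom corners of the cooler fitted about 4 pixels off. The lid's arc came out about 5 mm larger than modelled, which pushed the force to about 20 N partway through opening until I corrected the path.

The run used about 13.5 s of the 58 s.

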